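# Chill the colour-capped sample jars in run order

## Robot

A 6-joint arm with a two-finger parallel gripper is mounted at the origin on the work surface. World frame = base frame: x ahead of the robot, y to its left, z up, the work surface at z = 0. Lengths are in m, angles in rad, forces in N, time in s.
With the tool pointing down it reaches from about 0.3 to 0.875 m from the base axis. Payload 6.4 kg.
Tool frame: the origin (TCP) lies midway between the tips of the shut fingers; the grasp point (between the pads) lies 19 mm behind it (ctrl.pinch_z is the distance from the TCP to the grasp point, in m); z points along the fingers, y is the line along which they close (so a half turn about z gives the same grasp; the last joint's range is limited). The gripper opens to 85 mm and grips with 20 to 120 N. Pads are 22 mm wide; open, the fingers measure 114 mm over their backs; the gripper's body (76 mm by 85 mm) begins 54 mm behind the grasp point. The pads swing forward as they close: fully open they stand 13 mm farther back than shut.
Start: joints at [-1.447, 0.181, 1.607, -0, 1.354, -0.206], TCP at [0.186, -0.544, 0.231] pointing down, gripper open.
Joint ranges: [-2.99, 2.99], [-0.89, 2.07], [0.3, 2.58], [-1.14, 4.28], [0, 2.63], [-3.12, 3.12]. Speed limits (rad/s): [2.57, 2.57, 3.01, 3.14, 3.14, 3.14].

## Interface

Orientations are given as a unit quaternion [w, x, y, z].
In Python, from bench import ctrl gives the robot as it stands.
- The arm moves only by the tool apply_moves, never from a script. Its argument "moves" is a list of rows, each an object with "jaw": the opening, from 0 (shut) to 1 (fully open); "offset": the shift along the tool's x, y, z in mm, a list of three; "rot": the turn, a rotation vector about the tool's x, y, z in degrees, a list of three. In form: [{"jaw": jaw, "offset": [dx, dy, dz], "rot": [ax, ay, az]}, ...]. A call has exactly 5 rows; each row shifts and turns the commanded pose from where the row before left it, along the tool's axes as they then stand; what a row does not reach is not made up. A row lasts 1/8 s, in which the tool goes at most 62.5 mm and 10.7 degrees, less where a joint would pass 70% of its speed; a pose out of reach is approached as far as the arm can. A call is refused whole if a number of a shift passes 62.5 or a number of a turn 10.7, either way. A call with a gripper value outside its range is refused whole. The fingers move at their own pace and stop on an object; the grip force is fixed at half the most. Time passes only in rows, so rows that do not move let the fingers close, or fill a call up. It gives the time, the measured TCP pose, the force, the opening and the grip force at its end, in the units of the state.
- ctrl.get_obs(): the state, without advancing time (a new reading comes with each control period).
- ctrl.camera(name): name is "side" or "top"; returns (picture, depth): 384x512x3 uint8, red, green, blue; 384x512 float32, m along the optical axis (not along the pixel's ray), 0 where there is no reading.
- ctrl.camera_params(name): a dict with "K" (3x3 intrinsics, pixels), "cam_to_world" (4x4, takes a point from camera to world coordinates). Camera axes: x right, y down, z forward; pixel columns grow to the right and rows downward; lengths in m; the calibration is good to about 2 mm. A picture is of the moment at which its call begins. camera_params takes no time and is no camera call.
- ctrl.hand_in(): hands the job in; it is judged then, once.
Trained networks look in the newest picture that a camera, given by its name, has taken for a name from the list of things; names that differ only in an ending like _2 or _b are one class to them, and where a whole thing is asked for, a point or a joint stands for the part that bears it (a point fixed in the world has none). Each returns a list of dicts, best first, with "score" (0 to 1); they miss things now and then, are a little off and sometimes report something else, mostly with a low value. They report only what shows in the picture. A call takes as long as a camera call. They do not tell look-alikes from the thing itself.
- ctrl.outline_of(camera, target): "region" (384x512 bool, what is visible of it) and "position" ([column, row] in pixels, amid what is visible of it).
The state is a dict: "time_s": time; "q": joint angles; "dq": joint speeds; "joint_efforts": joint torques, N m; "eef_pos": TCP position; "eef_rot": TCP orientation; "wrist_force": force on the tool from outside, world axes, zero at the start; "torque": the same for the moment, N m; "opening": opening from 0.0 (shut) to 1.0 (fully open); "grasp_force": force on a finger pad.
Only numpy, scipy, OpenCV 4.12 (cv2) and the standard library are available. Lean on these libraries where they do the work, as an engineer would, in place of code of your own. Each camera call takes 0.05 s, during which the arm holds its last target. There are 200 camera calls.

## Task

Put each colour-capped sample jar upright into the chill tray of its own colour, in run order: first red, then yellow, then green, then blue, not moving a jar before its turn. Keep the jars upright and set them down gently rather than dropping them, and leave the two white-capped jars where they stand.

Things in the scene. Friction and masses are not known exactly. Their poses are not given: they have to be found in the camera images.
- jar_red_center (a point): The red-capped sample jar: straight-sided round jar with a flush screw cap, 44 mm in diameter over its whole height and 70 mm tall, frosted pale body (lower 50 mm) under a red cap (top 20 mm), about 90 g, loose, standing upright on the bench. This point is its centre, on its axis, 35 mm above its underside; z along its axis, upwards.
- jar_yellow_center (a point): The yellow-capped sample jar: straight-sided round jar with a flush screw cap, 44 mm in diameter over its whole height and 70 mm tall, frosted pale body (lower 50 mm) under a yellow cap (top 20 mm), about 90 g, loose, standing upright on the bench. This point is its centre, on its axis, 35 mm above its underside; z along its axis, upwards.
- jar_green_center (a point): The green-capped sample jar: straight-sided round jar with a flush screw cap, 44 mm in diameter over its whole height and 70 mm tall, frosted pale body (lower 50 mm) under a green cap (top 20 mm), about 90 g, loose, standing upright on the bench. This point is its centre, on its axis, 35 mm above its underside; z along its axis, upwards.
- jar_blue_center (a point): The blue-capped sample jar: straight-sided round jar with a flush screw cap, 44 mm in diameter over its whole height and 70 mm tall, frosted pale body (lower 50 mm) under a blue cap (top 20 mm), about 90 g, loose, standing upright on the bench. This point is its centre, on its axis, 35 mm above its underside; z along its axis, upwards.
- tray_red_floor (a point): The red chill tray: shallow open square tray of red plastic, 76 x 76 mm outside, 68 x 68 mm inside, rim 16 mm above the bench, floor of the same colour 6 mm above the bench with a flush round aluminium cooling disc (48 mm) at its centre; fixed to the bench. This point is the centre of its floor, on its upper face, where the jar stands; x and y along its sides, z up.
- tray_yellow_floor (a point): The yellow chill tray: shallow open square tray of yellow plastic, 76 x 76 mm outside, 68 x 68 mm inside, rim 16 mm above the bench, floor of the same colour 6 mm above the bench with a flush round aluminium cooling disc (48 mm) at its centre; fixed to the bench. This point is the centre of its floor, on its upper face, where the jar stands; x and y along its sides, z up.
- tray_green_floor (a point): The green chill tray: shallow open square tray of green plastic, 76 x 76 mm outside, 68 x 68 mm inside, rim 16 mm above the bench, floor of the same colour 6 mm above the bench with a flush round aluminium cooling disc (48 mm) at its centre; fixed to the bench. This point is the centre of its floor, on its upper face, where the jar stands; x and y along its sides, z up.
- tray_blue_floor (a point): The blue chill tray: shallow open square tray of blue plastic, 76 x 76 mm outside, 68 x 68 mm inside, rim 16 mm above the bench, floor of the same colour 6 mm above the bench with a flush round aluminium cooling disc (48 mm) at its centre; fixed to the bench. This point is the centre of its floor, on its upper face, where the jar stands; x and y along its sides, z up.
- blank_a_center (a point): A white-capped blank jar, to be left where it is: straight-sided round jar with a flush screw cap, 44 mm in diameter over its whole height and 70 mm tall, frosted pale body (lower 50 mm) under a white cap (top 20 mm), about 90 g, loose, standing upright on the bench. This point is its centre, 35 mm above its underside. Nothing among the jars and trays stands higher than the jars; higher equipment stands only beyond x = 0.8 m and |y| = 0.5 m.
- blank_b_center (a point): A white-capped blank jar, to be left where it is: straight-sided round jar with a flush screw cap, 44 mm in diameter over its whole height and 70 mm tall, frosted pale body (lower 50 mm) under a white cap (top 20 mm), about 90 g, loose, standing upright on the bench. This point is its centre, 35 mm above its underside. Nothing among the jars and trays stands higher than the jars; higher equipment stands only beyond x = 0.8 m and |y| = 0.5 m.
There are look-alikes about, which are no part of the job. There is more than one size of the part that bears tray_blue_floor; the job needs the middle-sized.

How it is judged:
On the way, in this order (a step that is already met when the one before it is completed fails the run):
1. the red-capped jar stands in the red tray, the jars due after it not yet moved (horizontal distance between jar_red_center and tray_red_floor below 0.018 m and z of jar_red_center in the frame of tray_red_floor between 0.03 and 0.04 m and angle between jar_red_center's own z axis and vertical below 0.1 rad and linear speed of jar_red below 0.03 m/s and distance of each of jar_yellow_center, jar_green_center, jar_blue_center from where it was at the start of the episode below 0.03 m), for 0.2 s.
2. the yellow-capped jar stands in the yellow tray, the jars due after it not yet moved (horizontal distance between jar_yellow_center and tray_yellow_floor below 0.018 m and z of jar_yellow_center in the frame of tray_yellow_floor between 0.03 and 0.04 m and angle between jar_yellow_center's own z axis and vertical below 0.1 rad and linear speed of jar_yellow below 0.03 m/s and distance of each of jar_green_center, jar_blue_center from where it was at the start of the episode below 0.03 m), for 0.2 s.
3. the green-capped jar stands in the green tray, the jars due after it not yet moved (horizontal distance between jar_green_center and tray_green_floor below 0.018 m and z of jar_green_center in the frame of tray_green_floor between 0.03 and 0.04 m and angle between jar_green_center's own z axis and vertical below 0.1 rad and linear speed of jar_green below 0.03 m/s and distance of jar_blue_center from where it was at the start of the episode below 0.03 m), for 0.2 s.
4. the blue-capped jar stands in the blue tray (horizontal distance between jar_blue_center and tray_blue_floor below 0.018 m and z of jar_blue_center in the frame of tray_blue_floor between 0.03 and 0.04 m and angle between jar_blue_center's own z axis and vertical below 0.1 rad and linear speed of jar_blue below 0.03 m/s), for 0.2 s.
At the end, for the whole second after the job is handed in: Each colour-capped jar stands upright (within 0.1 rad) on the floor of the tray of its own colour (its axis within 18 mm of the tray's centre, its height within 5 mm), released and at rest; both white-capped jars stand upright within 20 mm of where they began (all of step 4 and horizontal distance between jar_red_center and tray_red_floor below 0.018 m and z of jar_red_center in the frame of tray_red_floor between 0.03 and 0.04 m and angle between each of jar_red_center, jar_yellow_center, jar_green_center, blank_a_center, blank_b_center's own z axis and vertical below 0.1 rad and linear speed of each of jar_red, jar_yellow, jar_green below 0.03 m/s and contact force between the fingers and jar_red below 0.05 N and horizontal distance between jar_yellow_center and tray_yellow_floor below 0.018 m and z of jar_yellow_center in the frame of tray_yellow_floor between 0.03 and 0.04 m and contact force between the fingers and jar_yellow below 0.05 N and horizontal distance between jar_green_center and tray_green_floor below 0.018 m and z of jar_green_center in the frame of tray_green_floor between 0.03 and 0.04 m and contact force between the fingers and jar_green below 0.05 N and contact force between the fingers and jar_blue below 0.05 N and distance of each of blank_a_center, blank_b_center from where it was at the start of the episode below 0.02 m); the robot touches nothing.
It fails at once if a white-capped jar is moved by more than 20 mm or tipped (distance of any of blank_a_center, blank_b_center from where it was at the start of the episode above 0.02 m or angle between any of blank_a_center, blank_b_center's own z axis and vertical above 0.6 rad).
It fails at once if a colour-capped jar is tipped by more than 0.7 rad (angle between any of jar_red_center, jar_yellow_center, jar_green_center, jar_blue_center's own z axis and vertical above 0.7 rad).
It fails at once if a colour-capped jar is dropped (falls freely by about 20 mm or more) ((contact force between the fingers and jar_red below 0.05 N and linear speed of jar_red above 0.6 m/s) or (contact force between the fingers and jar_yellow below 0.05 N and linear speed of jar_yellow above 0.6 m/s) or (contact force between the fingers and jar_green below 0.05 N and linear speed of jar_green above 0.6 m/s) or (contact force between the fingers and jar_blue below 0.05 N and linear speed of jar_blue above 0.6 m/s)).
It also fails if it takes over 99 s, if anything falls off the work surface, if the arm or the gripper's body presses on something with over 40 N, if the wrist force passes 120 N, or if a joint passes its speed limit or range.

## Working session

There is one attempt and no reset: what is moved stays moved. The work goes in short steps, Python scripts to look and compute and a tool call to move; the robot and the scene stay as the last step left them, time stands still between calls to the robot, and variables do not carry over. Pictures are saved under pics/ and viewed, at most 14 in all, crops included, and the job is handed in when it is done.

Besides the shell and the picture viewer there is one more tool, called after "Emit:" as a command line: name --argument value ..., lists and objects as JSON in quotes. apply_moves: Moves the arm, as the interface text tells. Its arguments: {"type":"object","properties":{"moves":{"type":"array"}},"required":["moves"]}

```bash
mkdir -p pics
cat > h.py <<'E'
import numpy as np, cv2
from bench import ctrl
def cloud(name):
    im,d=ctrl.camera(name); p=ctrl.camera_params(name); K=np.array(p["K"]);T=np.array(p["cam_to_world"])
    v,u=np.mgrid[:384,:512]
    P=np.stack([(u-K[0,2])/K[0,0]*d,(v-K[1,2])/K[1,1]*d,d],-1)@T[:3,:3].T+T[:3,3]
    P[d==0]=np.nan
    return im,d,P
E
python3 - <<'E'
from h import *
for n in("top","side"):
    im,d,P=cloud(n); cv2.imwrite(f"pics/{n}0.png",cv2.resize(im[:,:,::-1],(800,600)))
    np.save(n+".npy",P); np.save(n+"im.npy",im)
    p=ctrl.camera_params(n); print(n,np.round(p["cam_to_world"],3).tolist(),np.round(p["K"],1).tolist())
    for t in ["jar_red_center","jar_yellow_center","jar_green_center","jar_blue_center","tray_red_floor","tray_yellow_floor","tray_green_floor","tray_blue_floor","blank_a_center"]:
        for o in ctrl.outline_of(n,t):
            r=o["region"]; q=P[r]; q=q[~np.isnan(q[:,0])]
            if len(q): 
                zt=np.percentile(q[:,2],95); top=q[q[:,2]>zt-.006]
                print(n,t,round(o["score"],2),np.round(o["position"]),r.sum(),"zmax",zt.round(3),"mid",((top.max(0)+top.min(0))/2).round(3),"ext",(q.max(0)-q.min(0)).round(3),"col",im[r].mean(0).round())
o=ctrl.get_obs();print(o["time_s"],o["eef_pos"],o["eef_rot"],o["opening"],ctrl.pinch_z)
E
```

```text
top [[-0.022, -0.996, 0.086, 0.362], [-1.0, 0.022, 0.0, -0.003], [-0.002, -0.086, -0.996, 1.187], [0.0, 0.0, 0.0, 1.0]] [[468.7, 0.0, 260.2], [0.0, 468.7, 192.6], [0.0, 0.0, 1.0]]
top jar_red_center 0.82 [179. 130.] 342 zmax 0.072 mid [0.618 0.199 0.07 ] ext [0.042 0.043 0.069] col [189.  55.  44.]
top jar_yellow_center 0.91 [156. 202.] 376 zmax 0.072 mid [0.445 0.251 0.07 ] ext [0.049 0.062 0.08 ] col [202. 181.  27.]
top jar_green_center 0.62 [213. 188.] 301 zmax 0.072 mid [0.466 0.114 0.071] ext [0.042 0.043 0.077] col [ 68. 183.  92.]
top jar_blue_center 0.84 [128. 137.] 368 zmax 0.072 mid [0.612 0.326 0.071] ext [0.044 0.041 0.072] col [ 65. 107. 167.]
top tray_red_floor 0.59 [354. 199.] 955 zmax 0.016 mid [ 0.45  -0.245  0.016] ext [0.079 0.079 0.024] col [222. 101.  90.]
top tray_yellow_floor 0.77 [392. 127.] 949 zmax 0.016 mid [ 0.622 -0.336  0.016] ext [0.076 0.086 0.026] col [227. 200.  75.]
top tray_green_floor 0.79 [263. 195.] 873 zmax 0.016 mid [ 0.454 -0.007  0.015] ext [0.084 0.084 0.023] col [126. 210. 141.]
top tray_blue_floor 0.86 [324. 239.] 420 zmax 0.011 mid [ 0.
[... 1905 characters left out ...]
 [ 0.32  -0.334  0.02 ] ext [0.102 0.119 0.025] col [126. 153. 205.]
side tray_blue_floor 0.79 [318. 174.] 319 zmax 0.012 mid [ 0.337 -0.163  0.01 ] ext [0.051 0.068 0.014] col [123. 154. 212.]
side tray_blue_floor 0.65 [268. 176.] 688 zmax 0.018 mid [ 0.465 -0.134  0.016] ext [0.085 0.087 0.02 ] col [128. 157. 213.]
side blank_a_center 0.85 [200. 176.] 525 zmax 0.072 mid [ 0.61  -0.049  0.071] ext [0.044 0.044 0.073] col [216. 212. 202.]
side blank_a_center 0.58 [226. 142.] 464 zmax 0.072 mid [ 0.597 -0.193  0.07 ] ext [0.073 0.13  0.075] col [212. 208. 196.]
1.0 [ 0.18620551 -0.54402287  0.23129774] [-1.27456680e-05  9.86441309e-01  1.64114423e-01  3.93067442e-06] 0.9997290525875854 0.0187
```

View pics/top0.png

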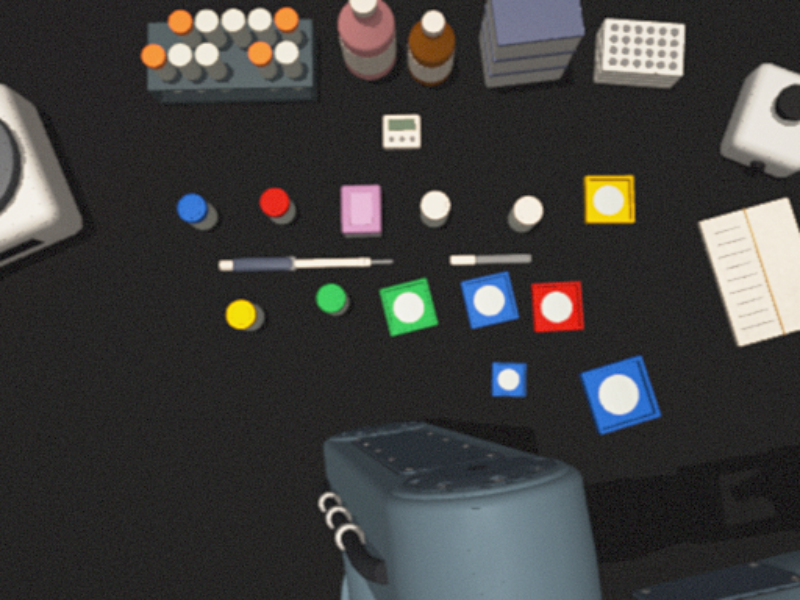

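Run:
```python
import numpy as np,cv2
im=np.load("topim.npy")[:,:,::-1]
cv2.imwrite("pics/bluecrop.png",cv2.resize(im[165:300,290:450],None,fx=4.4,fy=4.4,interpolation=cv2.INTER_CUBIC))
```

```text
(no output)
```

View pics/bluecrop.png

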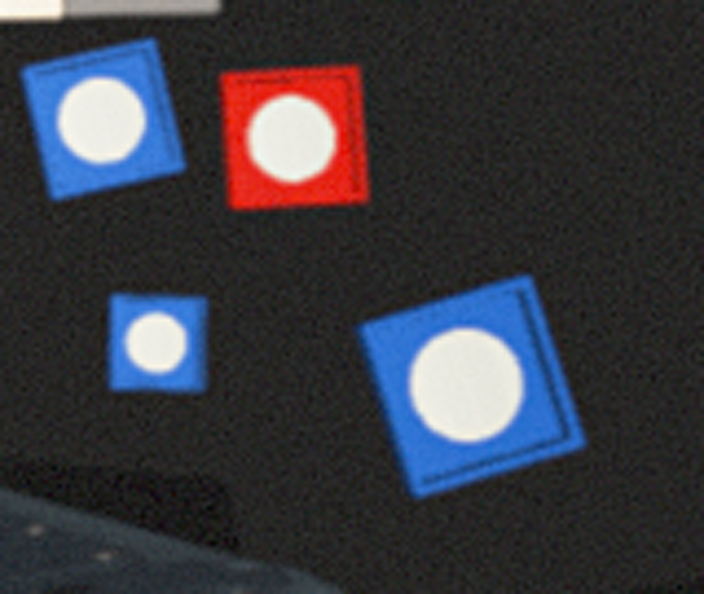

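The three blue trays in the top view (512 px frame) are (324,239), about 50 mm across with an 11 mm rim; (315,191), about 76 mm across with a 16 mm rim; and (397,253), about 105 mm across with a 21 mm rim. The middle one at (315,191) matches the description, and the crop confirms it's the same size as the red tray beside it. The red, yellow and green trays and the coloured jars each appear only once.

I'm starting towards red: turn to yaw 0, then move above the jar.

Emit:
apply_moves --moves '[{"jaw": 1, "offset": [0, 0, 0], "rot": [0, 0, 9.45]}, {"jaw": 1, "offset": [0, 0, 0], "rot": [0, 0, 9.45]}, {"jaw": 1, "offset": [31, -53, 0], "rot": [0, 0, 0]}, {"jaw": 1, "offset": [31, -53, 0], "rot": [0, 0, 0]}, {"jaw": 1, "offset": [31, -53, 0], "rot": [0, 0, 0]}]'

```text
time_s: 1.62
eef_pos: [0.2799, -0.3835, 0.2313]
eef_rot: [0.0, 1.0, -0.0, 0.0]
wrist_force: [0.6, 0.1, -0.2]
opening: 1.0
grasp_force: 0.0
```

Run:
```python
from h import *
im=np.load("topim.npy");P=np.load("top.npy")
for n,(c,r) in dict(red=(354,199),yel=(392,127),gre=(263,195),blu=(315,191)).items():
    b=im[r-26:r+26,c-26:c+26].astype(int);Q=P[r-26:r+26,c-26:c+26]
    m=((b.min(2)>150)&(b.max(2)-b.min(2)<50)).astype(np.uint8)
    k,l,s,ce=cv2.connectedComponentsWithStats(m);i=1+s[1:,4].argmax()
    q=Q[l==i];print(n,s[i],np.nanmean(q,0).round(4),(np.nanmax(q,0)-np.nanmin(q,0)).round(3))
```

```text
red [ 19  14  19  19 278] [ 0.4497 -0.2441  0.005 ] [0.046 0.047 0.012]
yel [ 15  18  18  18 255] [ 0.623  -0.336   0.0051] [0.047 0.046 0.015]
gre [ 15  18  19  19 291] [ 0.4547 -0.0045  0.0051] [0.046 0.046 0.011]
blu [ 14  18  20  19 292] [ 0.4629 -0.1349  0.0053] [0.046 0.048 0.014]
```

Emit:
apply_moves --moves '[{"jaw": 1, "offset": [31, -53, 0], "rot": [0, 0, 0]}, {"jaw": 1, "offset": [31, -53, 0], "rot": [0, 0, 0]}, {"jaw": 1, "offset": [31, -53, 0], "rot": [0, 0, 0]}, {"jaw": 1, "offset": [31, -53, 0], "rot": [0, 0, 0]}, {"jaw": 1, "offset": [31, -53, 0], "rot": [0, 0, 0]}]'

```text
time_s: 2.25
eef_pos: [0.4351, -0.1183, 0.2318]
eef_rot: [0.0, 1.0, -0.0, 0.001]
wrist_force: [0.4, -1.3, -0.5]
opening: 1.002
grasp_force: 0.0
```

Emit:
apply_moves --moves '[{"jaw": 1, "offset": [31, -53, 0], "rot": [0, 0, 0]}, {"jaw": 1, "offset": [31, -53, 0], "rot": [0, 0, 0]}, {"jaw": 1, "offset": [31, -53, 0], "rot": [0, 0, 0]}, {"jaw": 1, "offset": [31, -53, 0], "rot": [0, 0, 0]}, {"jaw": 1, "offset": [30, -53, 0], "rot": [0, 0, 0]}]'

```text
time_s: 2.88
eef_pos: [0.5892, 0.1469, 0.2314]
eef_rot: [0.0, 1.0, 0.0, 0.0]
wrist_force: [0.4, 0.2, 0.1]
opening: 1.003
grasp_force: 0.0
```

Emit:
apply_moves --moves '[{"jaw": 1, "offset": [30, -53, 0], "rot": [0, 0, 0]}, {"jaw": 1, "offset": [0, 0, 30], "rot": [0, 0, 0]}, {"jaw": 1, "offset": [0, 0, 30], "rot": [0, 0, 0]}, {"jaw": 1, "offset": [0, 0, 30], "rot": [0, 0, 0]}, {"jaw": 1, "offset": [0, 0, 0], "rot": [0, 0, 0]}]'

```text
time_s: 3.5
eef_pos: [0.6161, 0.1977, 0.1382]
eef_rot: [0.0, 1.0, 0.0, -0.003]
wrist_force: [-0.4, 0.2, 0.1]
opening: 1.005
grasp_force: 0.0
```

Run:
```python
from h import *
im,d,P=cloud("side"); cv2.imwrite("pics/s1.png",cv2.resize(im[:,:,::-1],(800,600)))
o=ctrl.get_obs();print(o["eef_pos"],o["q"])
```

```text
[0.61759589 0.19784087 0.14045855] [ 1.27354785e-01  4.28745784e-01  1.48291669e+00 -9.04325888e-06
  1.23233373e+00  1.69822584e+00]
```

View pics/s1.png

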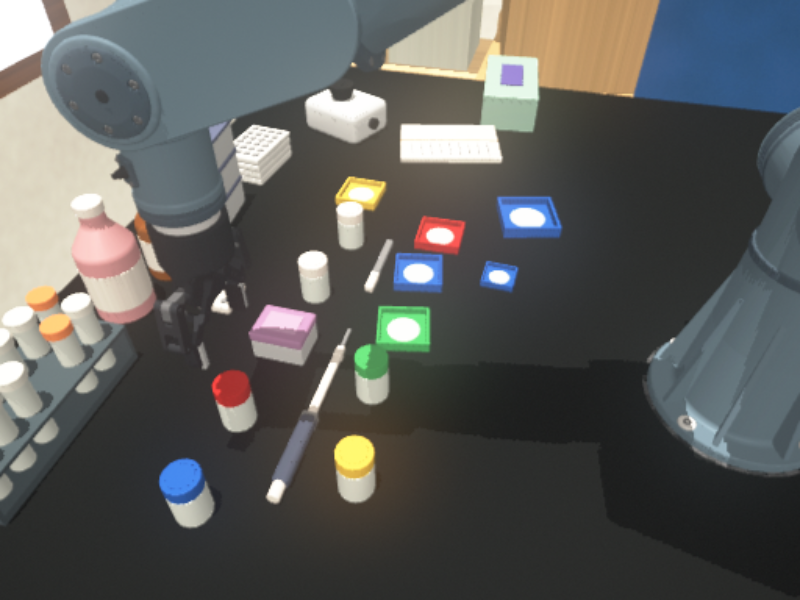

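The picture shows the open gripper over the red jar. The TCP projects to about (222,344), between the fingertips, with the red cap below it at (232,385). I'm going down and closing.

Emit:
apply_moves --moves '[{"jaw": 1, "offset": [1, -2, 30], "rot": [0, 0, 0]}, {"jaw": 1, "offset": [0, 0, 30], "rot": [0, 0, 0]}, {"jaw": 1, "offset": [0, 0, 30], "rot": [0, 0, 0]}, {"jaw": 1, "offset": [0, 0, 22], "rot": [0, 0, 0]}, {"jaw": 1, "offset": [0, 0, 0], "rot": [0, 0, 0]}]'

```text
time_s: 4.18
eef_pos: [0.6186, 0.1998, 0.0284]
eef_rot: [0.0, 1.0, -0.0, -0.001]
wrist_force: [-0.6, -0.3, -0.3]
opening: 0.996
grasp_force: 0.0
```

Emit:
apply_moves --moves '[{"jaw": 0, "offset": [0, 0, 0], "rot": [0, 0, 0]}, {"jaw": 0, "offset": [0, 0, 0], "rot": [0, 0, 0]}, {"jaw": 0, "offset": [0, 0, 0], "rot": [0, 0, 0]}, {"jaw": 0, "offset": [0, 0, 0], "rot": [0, 0, 0]}, {"jaw": 0, "offset": [0, 0, 0], "rot": [0, 0, 0]}]'

```text
time_s: 4.8
eef_pos: [0.6206, 0.2001, 0.031]
eef_rot: [-0.0, 1.0, -0.0, 0.001]
wrist_force: [-0.9, -0.0, 5.9]
opening: 0.503
grasp_force: 61.1
```

Emit:
apply_moves --moves '[{"jaw": 0, "offset": [0, 0, -15], "rot": [0, 0, 0]}, {"jaw": 0, "offset": [0, 0, -30], "rot": [0, 0, 0]}, {"jaw": 0, "offset": [0, 0, -35], "rot": [0, 0, 0]}, {"jaw": 0, "offset": [0, 0, -30], "rot": [0, 0, 0]}, {"jaw": 0, "offset": [0, 0, -10], "rot": [0, 0, 0]}]'

```text
time_s: 5.42
eef_pos: [0.6205, 0.2002, 0.1523]
eef_rot: [-0.0, 1.0, 0.0, 0.002]
wrist_force: [0.5, -0.5, -0.4]
opening: 0.501
grasp_force: 60.9
```

Emit:
apply_moves --moves '[{"jaw": 0, "offset": [-10, 25, 0], "rot": [0, 0, 0]}, {"jaw": 0, "offset": [-20, 50, 0], "rot": [0, 0, 0]}, {"jaw": 0, "offset": [-20, 50, 0], "rot": [0, 0, 0]}, {"jaw": 0, "offset": [-20, 55, 0], "rot": [0, 0, 0]}, {"jaw": 0, "offset": [-20, 55, 0], "rot": [0, 0, 0]}]'

```text
time_s: 6.05
eef_pos: [0.5278, -0.0363, 0.1486]
eef_rot: [-0.0, 1.0, 0.0, -0.001]
wrist_force: [0.2, -0.8, -0.4]
opening: 0.5
grasp_force: 61.1
```

Emit:
apply_moves --moves '[{"jaw": 0, "offset": [-20, 55, 0], "rot": [0, 0, 0]}, {"jaw": 0, "offset": [-20, 55, 0], "rot": [0, 0, 0]}, {"jaw": 0, "offset": [-20, 50, 0], "rot": [0, 0, 0]}, {"jaw": 0, "offset": [-20, 40, 0], "rot": [0, 0, 0]}, {"jaw": 0, "offset": [0, 9, 0], "rot": [0, 0, 0]}]'

```text
time_s: 6.68
eef_pos: [0.4476, -0.2459, 0.1486]
eef_rot: [-0.0, 1.0, -0.002, -0.001]
wrist_force: [0.4, 0.5, -1.8]
opening: 0.504
grasp_force: 61.2
```

Run:
```python
from h import *
im,d,P=cloud("side"); cv2.imwrite("pics/s2.png",im[60:280,130:400,::-1].repeat(2,0).repeat(2,1))
o=ctrl.get_obs();print(o["eef_pos"],o["wrist_force"],o["opening"])
for t in("jar_red_center",):
  for x in ctrl.outline_of("side",t):
    q=P[x["region"]];q=q[~np.isnan(q[:,0])];print(x["score"],x["position"],np.percentile(q,[5,50,95],axis=0).round(3).tolist())
```

```text
[ 0.44843723 -0.24580339  0.14881976] [ 0.31363716 -0.36705142 -1.02082854] 0.5046940873287776
0.66 [288.8, 109.7] [[0.428, -0.244, 0.124], [0.436, -0.23, 0.145], [0.463, -0.224, 0.188]]
```

View pics/s2.png

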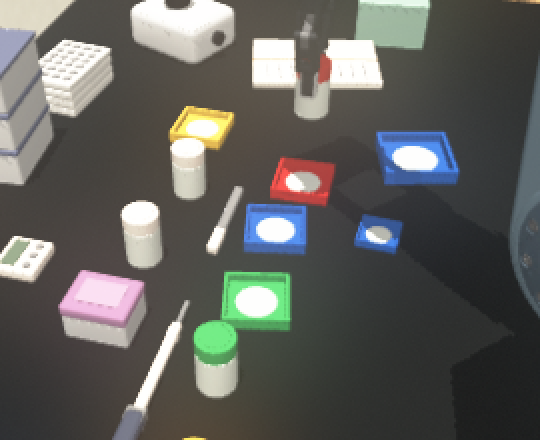

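The side crop shows the red jar held upright right over the red tray (tray at about (282,151) in the full frame). I'm lowering it.

Emit:
apply_moves --moves '[{"jaw": 0, "offset": [1, -2, 30], "rot": [0, 0, 0]}, {"jaw": 0, "offset": [0, 0, 35], "rot": [0, 0, 0]}, {"jaw": 0, "offset": [0, 0, 30], "rot": [0, 0, 0]}, {"jaw": 0, "offset": [0, 0, 13], "rot": [0, 0, 0]}, {"jaw": 0, "offset": [0, 0, 3], "rot": [0, 0, 0]}]'

```text
time_s: 7.4
eef_pos: [0.4503, -0.2409, 0.0377]
eef_rot: [-0.001, 1.0, 0.001, -0.001]
wrist_force: [0.0, -0.6, -1.0]
opening: 0.5
grasp_force: 61.2
```

Emit:
apply_moves --moves '[{"jaw": 0, "offset": [0, 0, 1], "rot": [0, 0, 0]}, {"jaw": 0, "offset": [0, 0, 1], "rot": [0, 0, 0]}, {"jaw": 0, "offset": [0, 0, 0], "rot": [0, 0, 0]}, {"jaw": 0, "offset": [0, 0, 0], "rot": [0, 0, 0]}, {"jaw": 0, "offset": [0, 0, 0], "rot": [0, 0, 0]}]'

```text
time_s: 8.02
eef_pos: [0.4508, -0.2425, 0.037]
eef_rot: [0.0, 1.0, -0.0, 0.001]
wrist_force: [1.2, 0.5, 5.4]
opening: 0.507
grasp_force: 61.5
```

Emit:
apply_moves --moves '[{"jaw": 1, "offset": [0, 0, 0], "rot": [0, 0, 0]}, {"jaw": 1, "offset": [0, 0, 0], "rot": [0, 0, 0]}, {"jaw": 1, "offset": [0, 0, 0], "rot": [0, 0, 0]}, {"jaw": 1, "offset": [0, 0, 0], "rot": [0, 0, 0]}, {"jaw": 1, "offset": [0, 0, 0], "rot": [0, 0, 0]}]'

```text
time_s: 8.65
eef_pos: [0.4502, -0.242, 0.0362]
eef_rot: [-0.0, 1.0, -0.0, -0.0]
wrist_force: [-0.0, 0.3, -0.8]
opening: 0.997
grasp_force: 0.0
```

Emit:
apply_moves --moves '[{"jaw": 1, "offset": [0, 0, -20], "rot": [0, 0, 0]}, {"jaw": 1, "offset": [0, 0, -30], "rot": [0, 0, 0]}, {"jaw": 1, "offset": [0, 0, -35], "rot": [0, 0, 0]}, {"jaw": 1, "offset": [0, 0, -25], "rot": [0, 0, 0]}, {"jaw": 1, "offset": [0, 0, 0], "rot": [0, 0, 0]}]'

```text
time_s: 9.28
eef_pos: [0.4515, -0.2431, 0.1483]
eef_rot: [0.002, 1.0, 0.0, 0.002]
wrist_force: [-1.2, 0.2, -0.6]
opening: 1.001
grasp_force: 0.0
```

Emit:
apply_moves --moves '[{"jaw": 1, "offset": [0, -40, 0], "rot": [0, 0, 0]}, {"jaw": 1, "offset": [0, -60, 0], "rot": [0, 0, 0]}, {"jaw": 1, "offset": [0, -60, 0], "rot": [0, 0, 0]}, {"jaw": 1, "offset": [0, -60, 0], "rot": [0, 0, 0]}, {"jaw": 1, "offset": [0, -60, 0], "rot": [0, 0, 0]}]'

```text
time_s: 9.9
eef_pos: [0.4492, 0.0398, 0.145]
eef_rot: [-0.0, 1.0, -0.0, -0.001]
wrist_force: [1.2, -0.6, -1.1]
opening: 0.999
grasp_force: 0.0
```

Emit:
apply_moves --moves '[{"jaw": 1, "offset": [0, -60, 0], "rot": [0, 0, 0]}, {"jaw": 1, "offset": [0, -60, 0], "rot": [0, 0, 0]}, {"jaw": 1, "offset": [0, -50, 0], "rot": [0, 0, 0]}, {"jaw": 1, "offset": [-4, -44, 0], "rot": [0, 0, 0]}, {"jaw": 1, "offset": [0, 0, 0], "rot": [0, 0, 0]}]'

```text
time_s: 10.52
eef_pos: [0.4447, 0.2543, 0.1446]
eef_rot: [0.0, 1.0, 0.002, -0.001]
wrist_force: [-0.2, 1.1, -0.3]
opening: 0.999
grasp_force: 0.0
```

```bash
cat >> h.py <<'E'
def where(cam,ts):
    im,d,P=cloud(cam)
    for t in ts:
        for x in ctrl.outline_of(cam,t)[:1]:
            q=P[x["region"]];q=q[~np.isnan(q[:,0])];zt=np.percentile(q[:,2],95);q=q[q[:,2]>zt-.006]
            print(cam,t,round(x["score"],2),"ztop",zt.round(4),((q.max(0)+q.min(0))/2).round(4),(q.max(0)-q.min(0)).round(3))
    print(ctrl.get_obs()["eef_pos"].round(4) if hasattr(ctrl.get_obs()["eef_pos"],"round") else ctrl.get_obs()["eef_pos"])
    return im
E
python3 - <<'E'
from h import *
for c in("top","side"): where(c,["jar_red_center","jar_yellow_center","jar_green_center","jar_blue_center"])
E
```

```text
top jar_red_center 0.78 ztop 0.0784 [ 0.4481 -0.2423  0.0772] [0.041 0.043 0.009]
top jar_yellow_center 0.66 ztop 0.0719 [0.4328 0.2494 0.0698] [0.017 0.034 0.007]
top jar_green_center 0.79 ztop 0.0724 [0.466  0.114  0.0707] [0.041 0.041 0.009]
top jar_blue_center 0.79 ztop 0.0721 [0.6117 0.3277 0.0699] [0.042 0.043 0.008]
[0.4462 0.2509 0.1457]
side jar_red_center 0.64 ztop 0.0783 [ 0.4505 -0.2418  0.0768] [0.041 0.046 0.008]
side jar_yellow_center 0.72 ztop 0.072 [0.4471 0.2658 0.1147] [0.043 0.069 0.097]
side jar_green_center 0.81 ztop 0.0729 [0.4543 0.1837 0.1481] [0.046 0.183 0.162]
side jar_blue_center 0.96 ztop 0.0723 [0.6139 0.329  0.0705] [0.042 0.042 0.008]
[0.4466 0.2514 0.1464]
```

Red stands in its tray: measured top 78 mm against 76 expected, and about 2 mm off centre. Yellow is next.

Emit:
apply_moves --moves '[{"jaw": 1, "offset": [0, 0, 30], "rot": [0, 0, 0]}, {"jaw": 1, "offset": [0, 0, 35], "rot": [0, 0, 0]}, {"jaw": 1, "offset": [0, 0, 30], "rot": [0, 0, 0]}, {"jaw": 1, "offset": [0, 0, 22], "rot": [0, 0, 0]}, {"jaw": 1, "offset": [0, 0, 0], "rot": [0, 0, 0]}]'

```text
time_s: 11.65
eef_pos: [0.4449, 0.2512, 0.0278]
eef_rot: [0.001, 1.0, -0.0, -0.002]
wrist_force: [-0.0, 0.4, 0.4]
opening: 1.0
grasp_force: 0.0
```

Emit:
apply_moves --moves '[{"jaw": 0, "offset": [0, 0, 0], "rot": [0, 0, 0]}, {"jaw": 0, "offset": [0, 0, 0], "rot": [0, 0, 0]}, {"jaw": 0, "offset": [0, 0, 0], "rot": [0, 0, 0]}, {"jaw": 0, "offset": [0, 0, 0], "rot": [0, 0, 0]}, {"jaw": 0, "offset": [0, 0, 0], "rot": [0, 0, 0]}]'

```text
time_s: 12.28
eef_pos: [0.4473, 0.2523, 0.0307]
eef_rot: [-0.0, 1.0, 0.0, 0.001]
wrist_force: [-0.3, -0.5, 7.0]
opening: 0.496
grasp_force: 60.5
```

Emit:
apply_moves --moves '[{"jaw": 0, "offset": [0, 0, -15], "rot": [0, 0, 0]}, {"jaw": 0, "offset": [0, 0, -30], "rot": [0, 0, 0]}, {"jaw": 0, "offset": [0, 0, -35], "rot": [0, 0, 0]}, {"jaw": 0, "offset": [0, 0, -30], "rot": [0, 0, 0]}, {"jaw": 0, "offset": [0, 0, -10], "rot": [0, 0, 0]}]'

```text
time_s: 12.9
eef_pos: [0.4476, 0.2524, 0.1521]
eef_rot: [-0.001, 1.0, 0.0, 0.002]
wrist_force: [0.6, -0.3, -0.8]
opening: 0.503
grasp_force: 61.0
```

Emit:
apply_moves --moves '[{"jaw": 0, "offset": [10, 30, 0], "rot": [0, 0, 0]}, {"jaw": 0, "offset": [15, 55, 0], "rot": [0, 0, 0]}, {"jaw": 0, "offset": [15, 55, 0], "rot": [0, 0, 0]}, {"jaw": 0, "offset": [15, 55, 0], "rot": [0, 0, 0]}, {"jaw": 0, "offset": [15, 55, 0], "rot": [0, 0, 0]}]'

```text
time_s: 13.52
eef_pos: [0.5159, 0.0003, 0.1487]
eef_rot: [-0.0, 1.0, -0.0, -0.0]
wrist_force: [1.0, 0.3, -1.1]
opening: 0.5
grasp_force: 61.2
```

Emit:
apply_moves --moves '[{"jaw": 0, "offset": [15, 55, 0], "rot": [0, 0, 0]}, {"jaw": 0, "offset": [15, 55, 0], "rot": [0, 0, 0]}, {"jaw": 0, "offset": [15, 55, 0], "rot": [0, 0, 0]}, {"jaw": 0, "offset": [15, 55, 0], "rot": [0, 0, 0]}, {"jaw": 0, "offset": [15, 50, 0], "rot": [0, 0, 0]}]'

```text
time_s: 14.15
eef_pos: [0.5909, -0.2698, 0.1483]
eef_rot: [-0.0, 1.0, -0.0, -0.001]
wrist_force: [0.2, 0.3, -0.8]
opening: 0.507
grasp_force: 61.2
```

Emit:
apply_moves --moves '[{"jaw": 0, "offset": [15, 40, 0], "rot": [0, 0, 0]}, {"jaw": 0, "offset": [15, 28, 0], "rot": [0, 0, 0]}, {"jaw": 0, "offset": [0, 0, 30], "rot": [0, 0, 0]}, {"jaw": 0, "offset": [0, 0, 20], "rot": [0, 0, 0]}, {"jaw": 0, "offset": [0, 0, 0], "rot": [0, 0, 0]}]'

```text
time_s: 14.78
eef_pos: [0.6193, -0.3342, 0.0958]
eef_rot: [-0.002, 1.0, 0.0, -0.003]
wrist_force: [-0.2, -0.2, -0.9]
opening: 0.502
grasp_force: 61.2
```

Run:
```python
from h import *
im=where("side",["jar_yellow_center","jar_green_center","jar_blue_center","blank_a_center"]); cv2.imwrite("pics/s3.png",im[60:280,130:400,::-1].repeat(2,0).repeat(2,1))
```

```text
side jar_yellow_center 0.76 ztop 0.1358 [ 0.6048 -0.3277  0.1338] [0.013 0.025 0.008]
side jar_green_center 0.84 ztop 0.0721 [0.4681 0.1137 0.07  ] [0.042 0.045 0.007]
side jar_blue_center 0.84 ztop 0.0723 [0.6145 0.3282 0.0702] [0.043 0.043 0.008]
side blank_a_center 0.86 ztop 0.0722 [ 0.61   -0.0479  0.0703] [0.044 0.042 0.008]
[ 0.622  -0.3363  0.1009]
```

View pics/s3.png

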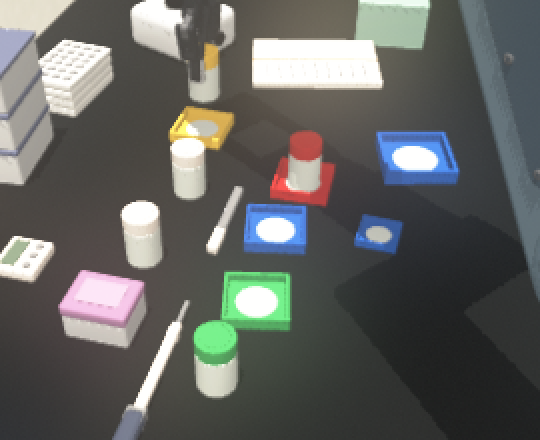

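Red stands in its tray at about (282,140) in the full frame. The yellow jar hangs upright over the yellow tray, at about (231,122). I'm lowering it.

Emit:
apply_moves --moves '[{"jaw": 0, "offset": [0, 0, 25], "rot": [0, 0, 0]}, {"jaw": 0, "offset": [0, 0, 25], "rot": [0, 0, 0]}, {"jaw": 0, "offset": [0, 0, 10], "rot": [0, 0, 0]}, {"jaw": 0, "offset": [0, 0, 2], "rot": [0, 0, 0]}, {"jaw": 0, "offset": [0, 0, 1], "rot": [0, 0, 0]}]'

```text
time_s: 15.65
eef_pos: [0.622, -0.3366, 0.0376]
eef_rot: [0.001, 1.0, 0.0, 0.001]
wrist_force: [0.1, 0.6, -1.1]
opening: 0.503
grasp_force: 61.2
```

Emit:
apply_moves --moves '[{"jaw": 0, "offset": [0, 0, 0.5], "rot": [0, 0, 0]}, {"jaw": 0, "offset": [0, 0, 0], "rot": [0, 0, 0]}, {"jaw": 0, "offset": [0, 0, 0], "rot": [0, 0, 0]}, {"jaw": 0, "offset": [0, 0, 0], "rot": [0, 0, 0]}, {"jaw": 0, "offset": [0, 0, 0], "rot": [0, 0, 0]}]'

```text
time_s: 16.27
eef_pos: [0.6218, -0.3365, 0.0368]
eef_rot: [0.0, 1.0, -0.0, 0.001]
wrist_force: [-0.9, -0.0, 5.3]
opening: 0.503
grasp_force: 61.4
```

Emit:
apply_moves --moves '[{"jaw": 1, "offset": [0, 0, 0], "rot": [0, 0, 0]}, {"jaw": 1, "offset": [0, 0, 0], "rot": [0, 0, 0]}, {"jaw": 1, "offset": [0, 0, 0], "rot": [0, 0, 0]}, {"jaw": 1, "offset": [0, 0, 0], "rot": [0, 0, 0]}, {"jaw": 1, "offset": [0, 0, 0], "rot": [0, 0, 0]}]'

```text
time_s: 16.9
eef_pos: [0.6212, -0.3361, 0.0357]
eef_rot: [-0.0, 1.0, -0.0, -0.0]
wrist_force: [-0.3, -0.3, 0.4]
opening: 1.001
grasp_force: 0.0
```

Emit:
apply_moves --moves '[{"jaw": 1, "offset": [0, 0, -20], "rot": [0, 0, 0]}, {"jaw": 1, "offset": [0, 0, -30], "rot": [0, 0, 0]}, {"jaw": 1, "offset": [0, 0, -35], "rot": [0, 0, 0]}, {"jaw": 1, "offset": [0, 0, -25], "rot": [0, 0, 0]}, {"jaw": 1, "offset": [0, 0, 0], "rot": [0, 0, 0]}]'

```text
time_s: 17.52
eef_pos: [0.6231, -0.3374, 0.1505]
eef_rot: [0.002, 1.0, 0.0, 0.003]
wrist_force: [-0.5, -0.3, -0.6]
opening: 0.998
grasp_force: 0.0
```

Emit:
apply_moves --moves '[{"jaw": 1, "offset": [-15, -40, 0], "rot": [0, 0, 0]}, {"jaw": 1, "offset": [-20, -55, 0], "rot": [0, 0, 0]}, {"jaw": 1, "offset": [-20, -55, 0], "rot": [0, 0, 0]}, {"jaw": 1, "offset": [-20, -55, 0], "rot": [0, 0, 0]}, {"jaw": 1, "offset": [-20, -55, 0], "rot": [0, 0, 0]}]'

```text
time_s: 18.15
eef_pos: [0.5248, -0.0742, 0.1449]
eef_rot: [-0.0, 1.0, -0.0, -0.001]
wrist_force: [1.0, 0.1, 0.3]
opening: 1.002
grasp_force: 0.0
```

Emit:
apply_moves --moves '[{"jaw": 1, "offset": [-20, -55, 0], "rot": [0, 0, 0]}, {"jaw": 1, "offset": [-20, -55, 0], "rot": [0, 0, 0]}, {"jaw": 1, "offset": [-15, -50, 0], "rot": [0, 0, 0]}, {"jaw": 1, "offset": [-5, -32, 0], "rot": [0, 0, 0]}, {"jaw": 1, "offset": [0, 0, 0], "rot": [0, 0, 0]}]'

```text
time_s: 18.77
eef_pos: [0.465, 0.1178, 0.1451]
eef_rot: [-0.0, 1.0, 0.002, -0.001]
wrist_force: [0.1, -0.0, -0.2]
opening: 1.003
grasp_force: 0.0
```

Run:
```python
from h import *
for c in("top","side"): where(c,["jar_yellow_center","jar_green_center"])
```

```text
top jar_yellow_center 0.89 ztop 0.078 [ 0.6181 -0.3369  0.0765] [0.042 0.042 0.009]
[0.4662 0.1153 0.1454]
side jar_green_center 0.73 ztop 0.0721 [0.4686 0.1149 0.0701] [0.043 0.043 0.008]
[0.4665 0.115  0.1456]
```

Emit:
apply_moves --moves '[{"jaw": 1, "offset": [1, 0, 30], "rot": [0, 0, 0]}, {"jaw": 1, "offset": [0, 0, 35], "rot": [0, 0, 0]}, {"jaw": 1, "offset": [0, 0, 30], "rot": [0, 0, 0]}, {"jaw": 1, "offset": [0, 0, 22], "rot": [0, 0, 0]}, {"jaw": 1, "offset": [0, 0, 0], "rot": [0, 0, 0]}]'

```text
time_s: 19.7
eef_pos: [0.4658, 0.1152, 0.0272]
eef_rot: [0.0, 1.0, -0.001, -0.002]
wrist_force: [0.1, 0.2, 0.4]
opening: 0.994
grasp_force: 0.0
```

Emit:
apply_moves --moves '[{"jaw": 0, "offset": [0, 0, 0], "rot": [0, 0, 0]}, {"jaw": 0, "offset": [0, 0, 0], "rot": [0, 0, 0]}, {"jaw": 0, "offset": [0, 0, 0], "rot": [0, 0, 0]}, {"jaw": 0, "offset": [0, 0, 0], "rot": [0, 0, 0]}, {"jaw": 0, "offset": [0, 0, 0], "rot": [0, 0, 0]}]'

```text
time_s: 20.32
eef_pos: [0.4685, 0.1159, 0.0301]
eef_rot: [0.0, 1.0, 0.0, 0.001]
wrist_force: [-0.4, -0.9, 7.2]
opening: 0.504
grasp_force: 60.6
```

Emit:
apply_moves --moves '[{"jaw": 0, "offset": [0, 0, -20], "rot": [0, 0, 0]}, {"jaw": 0, "offset": [0, 0, -30], "rot": [0, 0, 0]}, {"jaw": 0, "offset": [0, 0, -20], "rot": [0, 0, 0]}, {"jaw": 0, "offset": [-2, 20, 0], "rot": [0, 0, 0]}, {"jaw": 0, "offset": [-4, 40, 0], "rot": [0, 0, 0]}]'

```text
time_s: 20.95
eef_pos: [0.4616, 0.0562, 0.0996]
eef_rot: [-0.0, 1.0, 0.001, 0.001]
wrist_force: [0.6, -0.5, -1.3]
opening: 0.505
grasp_force: 61.0
```

Emit:
apply_moves --moves '[{"jaw": 0, "offset": [-4, 40, 0], "rot": [0, 0, 0]}, {"jaw": 0, "offset": [-2, 20, 0], "rot": [0, 0, 0]}, {"jaw": 0, "offset": [0, 0, 0], "rot": [0, 0, 0]}, {"jaw": 0, "offset": [0, 0, 0], "rot": [0, 0, 0]}, {"jaw": 0, "offset": [0, 0, 0], "rot": [0, 0, 0]}]'

```text
time_s: 21.58
eef_pos: [0.4553, -0.0032, 0.0988]
eef_rot: [-0.0, 1.0, 0.001, 0.0]
wrist_force: [-0.3, -0.1, -0.4]
opening: 0.504
grasp_force: 61.1
```

Run:
```python
from h import *
im=where("side",["jar_green_center","jar_blue_center"]); cv2.imwrite("pics/s4.png",im[60:280,130:400,::-1].repeat(2,0).repeat(2,1))
```

```text
side jar_green_center 0.77 ztop 0.1402 [0.4412 0.0051 0.1428] [0.014 0.042 0.017]
side jar_blue_center 0.94 ztop 0.0723 [0.6145 0.3284 0.0704] [0.044 0.043 0.008]
[ 0.4553 -0.0034  0.0988]
```

View pics/s4.png

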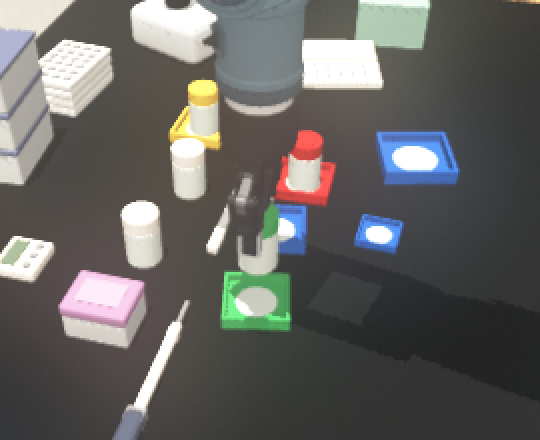

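The yellow jar stands in its tray at about (232,115). The green jar hangs upright over the green tray, at about (258,210). I'm lowering it.

Emit:
apply_moves --moves '[{"jaw": 0, "offset": [0, 1, 25], "rot": [0, 0, 0]}, {"jaw": 0, "offset": [0, 0, 25], "rot": [0, 0, 0]}, {"jaw": 0, "offset": [0, 0, 10], "rot": [0, 0, 0]}, {"jaw": 0, "offset": [0, 0, 2], "rot": [0, 0, 0]}, {"jaw": 0, "offset": [0, 0, 1], "rot": [0, 0, 0]}]'

```text
time_s: 22.35
eef_pos: [0.4559, -0.0051, 0.0364]
eef_rot: [0.0, 1.0, 0.0, 0.001]
wrist_force: [-0.2, -0.1, -0.5]
opening: 0.501
grasp_force: 61.1
```

Emit:
apply_moves --moves '[{"jaw": 0, "offset": [0, 0, 0.5], "rot": [0, 0, 0]}, {"jaw": 0, "offset": [0, 0, 0], "rot": [0, 0, 0]}, {"jaw": 0, "offset": [0, 0, 0], "rot": [0, 0, 0]}, {"jaw": 0, "offset": [0, 0, 0], "rot": [0, 0, 0]}, {"jaw": 0, "offset": [0, 0, 0], "rot": [0, 0, 0]}]'

```text
time_s: 22.98
eef_pos: [0.456, -0.0052, 0.0361]
eef_rot: [0.0, 1.0, -0.0, 0.001]
wrist_force: [-1.4, 0.7, 5.7]
opening: 0.501
grasp_force: 61.3
```

Emit:
apply_moves --moves '[{"jaw": 1, "offset": [0, 0, 0], "rot": [0, 0, 0]}, {"jaw": 1, "offset": [0, 0, 0], "rot": [0, 0, 0]}, {"jaw": 1, "offset": [0, 0, 0], "rot": [0, 0, 0]}, {"jaw": 1, "offset": [0, 0, 0], "rot": [0, 0, 0]}, {"jaw": 1, "offset": [0, 0, 0], "rot": [0, 0, 0]}]'

```text
time_s: 23.6
eef_pos: [0.4552, -0.005, 0.0352]
eef_rot: [-0.0, 1.0, -0.0, -0.0]
wrist_force: [-0.8, -0.5, -0.1]
opening: 1.0
grasp_force: 0.0
```

Emit:
apply_moves --moves '[{"jaw": 1, "offset": [0, 0, -20], "rot": [0, 0, 0]}, {"jaw": 1, "offset": [0, 0, -30], "rot": [0, 0, 0]}, {"jaw": 1, "offset": [0, 0, -35], "rot": [0, 0, 0]}, {"jaw": 1, "offset": [0, 0, -25], "rot": [0, 0, 0]}, {"jaw": 1, "offset": [0, 0, 0], "rot": [0, 0, 0]}]'

```text
time_s: 24.22
eef_pos: [0.4568, -0.0054, 0.1471]
eef_rot: [0.001, 1.0, 0.0, 0.002]
wrist_force: [-0.3, 0.4, 0.3]
opening: 1.005
grasp_force: 0.0
```

Emit:
apply_moves --moves '[{"jaw": 1, "offset": [15, -30, 0], "rot": [0, 0, 0]}, {"jaw": 1, "offset": [25, -50, 0], "rot": [0, 0, 0]}, {"jaw": 1, "offset": [25, -55, 0], "rot": [0, 0, 0]}, {"jaw": 1, "offset": [25, -55, 0], "rot": [0, 0, 0]}, {"jaw": 1, "offset": [25, -55, 0], "rot": [0, 0, 0]}]'

```text
time_s: 24.85
eef_pos: [0.5701, 0.2416, 0.1432]
eef_rot: [0.0, 1.0, -0.0, -0.001]
wrist_force: [0.4, -1.1, 0.3]
opening: 0.999
grasp_force: 0.0
```

Emit:
apply_moves --moves '[{"jaw": 1, "offset": [25, -50, 0], "rot": [0, 0, 0]}, {"jaw": 1, "offset": [17, -38, 0], "rot": [0, 0, 0]}, {"jaw": 1, "offset": [0, 0, 0], "rot": [0, 0, 0]}, {"jaw": 1, "offset": [0, 0, 0], "rot": [0, 0, 0]}, {"jaw": 1, "offset": [0, 0, 0], "rot": [0, 0, 0]}]'

```text
time_s: 25.48
eef_pos: [0.6118, 0.3266, 0.1446]
eef_rot: [0.0, 1.0, -0.001, -0.001]
wrist_force: [0.8, 0.1, -0.4]
opening: 1.0
grasp_force: 0.0
```

Run:
```python
from h import *
for c in("top","side"): where(c,["jar_green_center","jar_blue_center"])
```

```text
top jar_green_center 0.58 ztop 0.0786 [ 0.4535 -0.0056  0.0772] [0.041 0.041 0.009]
top jar_blue_center 0.89 ztop 0.0721 [0.6107 0.316  0.1147] [0.04  0.066 0.097]
[0.6123 0.327  0.1455]
side jar_green_center 0.85 ztop 0.0781 [ 0.4562 -0.0037  0.0762] [0.042 0.043 0.008]
side jar_blue_center 0.58 ztop 0.0722 [0.6147 0.3281 0.0698] [0.044 0.044 0.007]
[0.6124 0.3275 0.1457]
```

Green is in its tray: measured top 78 mm, centred. Now blue.

Emit:
apply_moves --moves '[{"jaw": 1, "offset": [1, 0, 30], "rot": [0, 0, 0]}, {"jaw": 1, "offset": [0, 0, 35], "rot": [0, 0, 0]}, {"jaw": 1, "offset": [0, 0, 30], "rot": [0, 0, 0]}, {"jaw": 1, "offset": [0, 0, 22], "rot": [0, 0, 0]}, {"jaw": 1, "offset": [0, 0, 0], "rot": [0, 0, 0]}]'

```text
time_s: 26.4
eef_pos: [0.6118, 0.3274, 0.0262]
eef_rot: [0.001, 1.0, -0.0, -0.002]
wrist_force: [-0.5, -0.2, 0.1]
opening: 1.001
grasp_force: 0.0
```

Emit:
apply_moves --moves '[{"jaw": 0, "offset": [0, 0, 0], "rot": [0, 0, 0]}, {"jaw": 0, "offset": [0, 0, 0], "rot": [0, 0, 0]}, {"jaw": 0, "offset": [0, 0, 0], "rot": [0, 0, 0]}, {"jaw": 0, "offset": [0, 0, 0], "rot": [0, 0, 0]}, {"jaw": 0, "offset": [0, 0, 0], "rot": [0, 0, 0]}]'

```text
time_s: 27.02
eef_pos: [0.6146, 0.3284, 0.0303]
eef_rot: [-0.0, 1.0, 0.0, 0.002]
wrist_force: [0.1, 0.6, 5.8]
opening: 0.501
grasp_force: 61.1
```

Emit:
apply_moves --moves '[{"jaw": 0, "offset": [0, 0, -15], "rot": [0, 0, 0]}, {"jaw": 0, "offset": [0, 0, -30], "rot": [0, 0, 0]}, {"jaw": 0, "offset": [0, 0, -35], "rot": [0, 0, 0]}, {"jaw": 0, "offset": [0, 0, -30], "rot": [0, 0, 0]}, {"jaw": 0, "offset": [0, 0, -10], "rot": [0, 0, 0]}]'

```text
time_s: 27.65
eef_pos: [0.6145, 0.3284, 0.1515]
eef_rot: [-0.001, 1.0, -0.0, 0.002]
wrist_force: [-0.5, -0.2, -0.5]
opening: 0.503
grasp_force: 60.9
```

Emit:
apply_moves --moves '[{"jaw": 0, "offset": [-10, 30, 0], "rot": [0, 0, 0]}, {"jaw": 0, "offset": [-18, 55, 0], "rot": [0, 0, 0]}, {"jaw": 0, "offset": [-18, 55, 0], "rot": [0, 0, 0]}, {"jaw": 0, "offset": [-18, 55, 0], "rot": [0, 0, 0]}, {"jaw": 0, "offset": [-18, 55, 0], "rot": [0, 0, 0]}]'

```text
time_s: 28.28
eef_pos: [0.5298, 0.0764, 0.1475]
eef_rot: [0.0, 1.0, 0.0, -0.001]
wrist_force: [0.8, -0.3, -1.3]
opening: 0.5
grasp_force: 61.0
```

Emit:
apply_moves --moves '[{"jaw": 0, "offset": [-18, 55, 0], "rot": [0, 0, 0]}, {"jaw": 0, "offset": [-18, 55, 0], "rot": [0, 0, 0]}, {"jaw": 0, "offset": [-18, 55, 0], "rot": [0, 0, 0]}, {"jaw": 0, "offset": [-14, 47, 0], "rot": [0, 0, 0]}, {"jaw": 0, "offset": [0, 0, 0], "rot": [0, 0, 0]}]'

```text
time_s: 28.9
eef_pos: [0.462, -0.1366, 0.1478]
eef_rot: [0.0, 1.0, -0.003, -0.001]
wrist_force: [-0.2, 0.4, -1.1]
opening: 0.501
grasp_force: 61.2
```

Emit:
apply_moves --moves '[{"jaw": 0, "offset": [0, 0, 25], "rot": [0, 0, 0]}, {"jaw": 0, "offset": [0, 0, 25], "rot": [0, 0, 0]}, {"jaw": 0, "offset": [0, 0, 0], "rot": [0, 0, 0]}, {"jaw": 0, "offset": [0, 0, 0], "rot": [0, 0, 0]}, {"jaw": 0, "offset": [0, 0, 0], "rot": [0, 0, 0]}]'

```text
time_s: 29.52
eef_pos: [0.4641, -0.1341, 0.0994]
eef_rot: [0.0, 1.0, 0.0, 0.001]
wrist_force: [0.4, -1.1, -1.2]
opening: 0.504
grasp_force: 61.2
```

Run:
```python
from h import *
im=where("side",["jar_blue_center","jar_green_center","jar_red_center"]); cv2.imwrite("pics/s5.png",im[60:280,130:400,::-1].repeat(2,0).repeat(2,1))
```

```text
side jar_blue_center 0.78 ztop 0.14 [ 0.4496 -0.1308  0.1382] [0.014 0.033 0.007]
side jar_green_center 0.92 ztop 0.0782 [ 0.4557 -0.0039  0.0759] [0.04  0.044 0.007]
side jar_red_center 0.91 ztop 0.0789 [ 0.449  -0.1955  0.1059] [0.038 0.14  0.066]
[ 0.4636 -0.1342  0.0989]
```

View pics/s5.png

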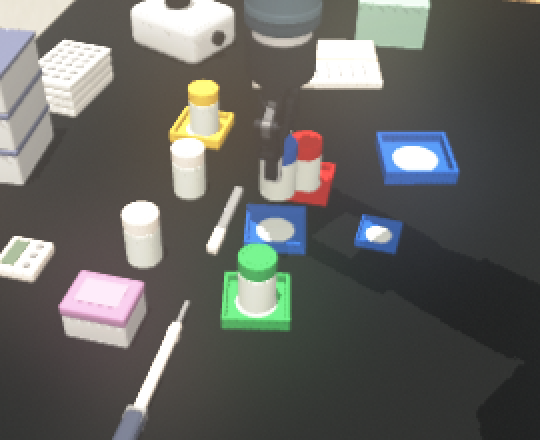

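The blue jar hangs upright over the middle-sized blue tray (about (268,174)), and the other jars stand in theirs. I'm lowering it and will open only part way.

Emit:
apply_moves --moves '[{"jaw": 0, "offset": [0, 1, 25], "rot": [0, 0, 0]}, {"jaw": 0, "offset": [0, 0, 25], "rot": [0, 0, 0]}, {"jaw": 0, "offset": [0, 0, 10], "rot": [0, 0, 0]}, {"jaw": 0, "offset": [0, 0, 2], "rot": [0, 0, 0]}, {"jaw": 0, "offset": [0, 0, 1], "rot": [0, 0, 0]}]'

```text
time_s: 30.35
eef_pos: [0.4634, -0.1351, 0.0362]
eef_rot: [-0.0, 1.0, 0.0, -0.0]
wrist_force: [-5.0, 1.9, 11.5]
opening: 0.502
grasp_force: 61.8
```

Emit:
apply_moves --moves '[{"jaw": 0, "offset": [0, 0, 0.5], "rot": [0, 0, 0]}, {"jaw": 0, "offset": [0, 0, 0], "rot": [0, 0, 0]}, {"jaw": 0, "offset": [0, 0, 0], "rot": [0, 0, 0]}, {"jaw": 0, "offset": [0, 0, 0], "rot": [0, 0, 0]}, {"jaw": 0, "offset": [0, 0, 0], "rot": [0, 0, 0]}]'

```text
time_s: 30.98
eef_pos: [0.4634, -0.1351, 0.0362]
eef_rot: [0.0, 1.0, 0.0, 0.0]
wrist_force: [-5.3, 1.6, 8.9]
opening: 0.506
grasp_force: 61.9
```

Emit:
apply_moves --moves '[{"jaw": 0.85, "offset": [0, 0, 0], "rot": [0, 0, 0]}, {"jaw": 0.85, "offset": [0, 0, 0], "rot": [0, 0, 0]}, {"jaw": 0.85, "offset": [0, 0, 0], "rot": [0, 0, 0]}, {"jaw": 0.85, "offset": [0, 0, 0], "rot": [0, 0, 0]}, {"jaw": 0.85, "offset": [0, 0, 0], "rot": [0, 0, 0]}]'

```text
time_s: 31.6
eef_pos: [0.4632, -0.1351, 0.0347]
eef_rot: [-0.0, 1.0, -0.0, -0.0]
wrist_force: [-0.2, -0.3, 0.3]
opening: 0.853
grasp_force: 0.0
```

Emit:
apply_moves --moves '[{"jaw": 0.85, "offset": [0, 0, -20], "rot": [0, 0, 0]}, {"jaw": 0.85, "offset": [0, 0, -30], "rot": [0, 0, 0]}, {"jaw": 0.85, "offset": [0, 0, -40], "rot": [0, 0, 0]}, {"jaw": 0.85, "offset": [0, 0, -50], "rot": [0, 0, 0]}, {"jaw": 0.85, "offset": [0, 0, -40], "rot": [0, 0, 0]}]'

```text
time_s: 32.22
eef_pos: [0.4635, -0.1352, 0.2168]
eef_rot: [0.0, 1.0, -0.0, 0.001]
wrist_force: [0.3, 0.7, -0.2]
opening: 0.852
grasp_force: 0.0
```

Run:
```python
from h import *
im=where("side",["jar_red_center","jar_yellow_center","jar_green_center","jar_blue_center","blank_a_center"]); cv2.imwrite("pics/s6.png",im[60:280,130:400,::-1].repeat(2,0).repeat(2,1))
```

```text
side jar_red_center 0.93 ztop 0.0783 [ 0.4503 -0.2404  0.0764] [0.04  0.045 0.007]
side jar_yellow_center 0.6 ztop 0.0785 [ 0.6204 -0.3343  0.0766] [0.038 0.04  0.007]
side jar_green_center 0.7 ztop 0.0781 [ 0.4561 -0.005   0.0764] [0.043 0.045 0.009]
side jar_blue_center 0.72 ztop 0.0782 [ 0.462  -0.1314  0.076 ] [0.04  0.04  0.007]
side blank_a_center 0.7 ztop 0.0723 [ 0.6099 -0.0496  0.0704] [0.042 0.043 0.008]
[ 0.4624 -0.1346  0.2133]
```

View pics/s6.png

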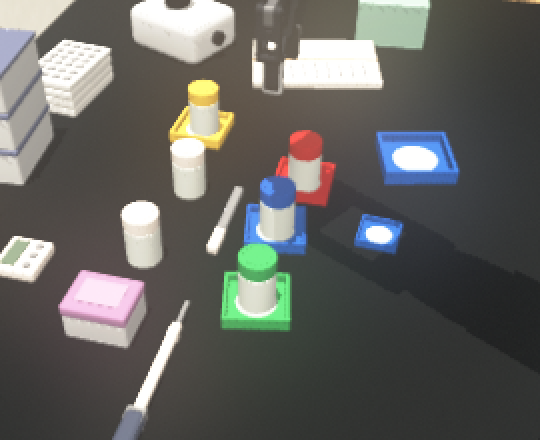

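All four jars stand upright and centred in their own trays, the blanks haven't moved, and the gripper is clear. I'm handing in.

```bash
python3 -c "from bench import ctrl; print(ctrl.hand_in())"
```

```text
the job is handed in; nothing more can be done
None
```

The red, yellow, green and blue jars were placed in that order and stand upright in their own trays, with blue in the middle-sized blue tray. The white-capped jars look unmoved, and I handed in at about 32 s; no verdict came back.

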